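Clamp the strip in the shape cutter and poise the tag punch over its slot

TASK

The brass strip is in the steel shape cutter: first turn the cutter's red clamp knob clockwise until it clicks past its detent and is locked. Then take the rectangular tag punch out of the wooden rack, carry it over the vise and the other things without knocking anything, and stop with it upright and lined up over the cutter's rectangular slot, its foot about 5 mm above the steel and never touching the cutter, so that I can oil it before it goes in. Finish like that: keep holding the punch still in the air, do not let go and do not put it into the slot.

Things in the scene. Friction and masses are not known exactly. Their poses are not given: they have to be found in the camera images.
- disc_cutter: steel shape cutter, fixed: plates 128 mm (its x) by 100 mm on a 140x112 mm rubber pad, top face 45.5 mm above the bench; origin under its centre. A brass strip 30 mm wide sticks out 56 mm at -x, 25 mm up. In the top: rectangular slot at -x, round holes 22 mm at +x and 16 mm at +y, square 12 mm hole at -y, red knob in the centre; beside it, toward +x -y, a brass spring strut 11 mm high
- slot (a point): centre of the mouth of the rectangular slot, in the cutter's top face, 40 mm from the knob's axis; the slot is 27.5 mm long along the cutter's x and 17.5 mm along its y, and the brass strip shows at its bottom 20 mm down
- clamp_knob (a joint): angle of the red clamp knob, growing clockwise seen from above, -0.1 to 1.6. At 0 its bar lies along the cutter's x; at q, turned by q clockwise from it. Starts unlocked near 0 (within 0.1); its spring strut resists with up to 0.13 N m, passes dead centre at 0.75, then snaps the knob on by itself to about 1.5, locked, where it stays; short of 0.75 it springs back
- knob_grip (a point): point on the knob's vertical axis, on its bar, 30 mm above the cutter's top face. The red bar is 46 mm long, 14 mm thick and 27 mm high (14 to 41 mm above the top face): pinch it across the 14 mm
- tag_punch: the rectangular steel punch with a dark top, 26 mm (its x) by 16 mm (its y) by 62 mm high, 0.15 to 0.26 kg; origin in the centre of its foot (lower end), z up along it. It stands 22 mm deep in its hole in the rack, second from the end nearest the robot, so 40 mm stick out; pull it straight up. Pinch it across its 16 mm; the uppermost 3 mm are stepped in by 1.5 mm a side
- punch_foot (a point): centre of the tag punch's foot, the face that must hover over the slot
- punch_rack: beech block 166 mm (its x) by 46 mm (its y) by 34 mm high, fixed; origin under its centre. Four punches stand in it in a row along x, at -57, -19 (the tag punch), +21 and +56 mm
- round_punch_22: round steel punch, 22 mm thick, 62 mm high, in the rack at x -57 mm; leave it there. Origin at its foot
- round_punch_16: round steel punch, 16 mm thick, 62 mm high, in the rack at x +21 mm; leave it there. Origin at its foot
- square_punch_12: square steel punch, 12 mm thick, 62 mm high, in the rack at x +56 mm; leave it there. Origin at its foot
- ball_vise: steel ball vise bolted to the bench between rack and cutter, about 90 mm across and 106 mm high, with a T-handle on its side toward the cutter; origin under its centre. Carry the punch over it, do not hit it
- oil_bottle: white bottle with a black cap, 28 mm thick, 70 mm high, standing loose; leave it. Origin under its centre
- tin: round tin 56 mm wide, 24 mm high, lying loose; leave it. Origin under its centre
- hammer: small hammer with a wooden handle, 202x59x27 mm, lying loose on the right; leave it. Origin under its centre
Things that resemble listed ones, but are neither listed nor needed, are in the scene too. Of the things that look like the disc_cutter, the larger one is meant.

How it is judged:
By the outcome, as a careful person would: the job done as asked, in the order asked, and still so for the second after the job is handed in, while the arm keeps its last pose, push and grip.
It also fails if it takes over 64 s, if anything falls off the work surface, if the arm or the gripper's body presses on something with over 40 N, if the wrist force passes 120 N, or if a joint passes its speed limit or range.

ROBOT

A 6-joint arm with a two-finger parallel gripper is mounted at the origin on a cart in front of the work surface, level with it; the furniture and walls round the work are solid. World frame = base frame: x ahead of the robot, y to its left, z up, the work surface at z = 0. Lengths are in m, angles in rad, forces in N, time in s.
With the tool pointing down it reaches from about 0.35 to 0.775 m from the base axis. Payload 7.3 kg.
Tool frame: the origin (TCP) lies at the very end of the fingers, on their centre line; the grasp point (between the pads) lies grip_point_offset behind it (grip_point_offset is the distance from the TCP to the grasp point, in m); z points along the fingers, y is the direction in which the jaws open and shut (so a half turn about z gives the same grasp; the last joint's range is limited). The gripper opens to 92 mm and grips with 3 to 60 N. Pads are 19 mm wide; open, the fingers measure 130 mm over their backs; the gripper's body (75 mm by 190 mm) begins 47 mm behind the grasp point.
Start: joints at [-1.458, 0.342, 1.524, -0, 1.275, -0.146], TCP at [0.134, -0.508, 0.227] pointing down, gripper open.
Joint ranges: [-2.53, 2.53], [-0.77, 2.02], [0.04, 2.7], [-1, 4.14], [0.28, 2.66], [-3.11, 3.11]. Speed limits (rad/s): [2.57, 2.57, 3.14, 3.14, 3.14, 3.14].

INTERFACE

Orientations are given as [roll, pitch, yaw] about the fixed x, y, z axes, in that order (R = Rz(yaw) Ry(pitch) Rx(roll)).
In Python, from cell import * gives the robot as it stands.
- The arm moves only by the shell command python3 -m inch 'ROWS' [OPENING] [FORCE]. ROWS is JSON, a list that holds one entry, the list of rows, each a list of 4 numbers: the shift along the tool's x, y, z in mm, then the turn about the tool's z in rad. In form: [[[x, y, z, roll], ...]]. A call has 1 to 10 rows; each row shifts and turns the commanded pose from where the row before left it, along the tool's axes as they then stand; what a row does not reach is not made up. A row lasts 1/8 s, in which the tool goes at most 62.5 mm and 10.7 degrees, less where a joint would pass 70% of its speed; a pose out of reach is approached as far as the arm can. A call with a gripper value outside its range is refused whole. OPENING is the closure, from -1 (fully open) to 1 (shut), set as the call begins (- or left out, the last holds). The fingers move at their own pace and stop on an object; FORCE is the grip in N (left out, the last holds). Time passes only in rows, so rows that do not move let the fingers close. It gives the time, the measured TCP pose, the force and the opening at its end, in the units of the state.
- observe(): the state, without advancing time (a new reading comes with each control period).
- read_camera(name): name is "side" or "top"; returns a dict with "img" (400x640x3 uint8, blue, green, red), "fx", "fy", "cx", "cy" (pixels), "k1" (the pictures are not rectified: a ray, as slopes to the right and down, at radius r is drawn at 1 + k1 r^2 times it, then the intrinsics apply), "eye" and "rotation" of the camera in the world. Camera axes: x right, y down, z forward; pixel columns grow to the right and rows downward; lengths in m; the calibration is good to about 2 mm. A picture is of the moment at which its call begins. There is no depth.
- hand_in(): hands the job in, once; it reports no verdict.
Trained networks look in the newest picture that a camera, given by its name, has taken for a name from the list of things; names that differ only in an ending like _2 or _b are one class to them, and where a whole thing is asked for, a point or a joint stands for the part that bears it (a point fixed in the world has none). Each returns a list of dicts, best first, with "conf" (0 to 1); they miss things now and then, are a little off and sometimes report something else, mostly with a low value. They report only what shows in the picture. A call takes as long as a camera call. They do not tell look-alikes from the thing itself.
- boxes_of(camera, label): "at" ([row, column] in pixels, amid what is visible of it).
- place_of(camera, label): "at" ([row, column] in pixels: a listed point, or the origin of a listed thing).
The state is a dict: "time": time; "qpos": joint angles; "qvel": joint speeds; "joint_efforts": joint torques, N m; "tool_pos": TCP position; "tool_rot": TCP orientation; "contact_force": force on the tool from outside, world axes, zero at the start; "torque": the same for the moment, N m; "opening": finger opening in m.
Only numpy, scipy, OpenCV 4.12 (cv2) and the standard library are available. Lean on these libraries where they do the work, as an engineer would, in place of code of your own. Each camera call takes 0.05 s, during which the arm holds its last target. There are 200 camera calls.

## Working session

There is one attempt and no reset: what is moved stays moved. The work goes in short steps, Python scripts to look and compute and a shell command to move; the robot and the scene stay as the last step left them, time stands still between calls to the robot, and variables do not carry over. Pictures are saved under pics/ and viewed, about 8 in all and at most 12, crops included, and the job is handed in when it is done.

```bash
ls; mkdir -p pics
cat > h.py <<'E'
from cell import *
import numpy as np, cv2
def K(c): return np.array([[c["fx"],0,c["cx"]],[0,c["fy"],c["cy"]],[0,0,1]]), np.array([c["k1"],0,0,0,0.])
def ray(c,at):
    k,d=K(c); p=cv2.undistortPoints(np.array([[[at[1],at[0]]]],float),k,d)[0,0]
    return np.array(c["eye"]), np.array(c["rotation"])@np.array([p[0],p[1],1.])
def onz(c,at,z):
    e,r=ray(c,at); return e+r*(z-e[2])/r[2]
def proj(c,P):
    k,d=K(c); P=np.atleast_2d(P); q=(P-np.array(c["eye"]))@np.array(c["rotation"])
    r=cv2.projectPoints(q,np.zeros(3),np.zeros(3),k,d)[0][:,0]; return r[:,::-1]
def tri(c1,a1,c2,a2):
    (e1,r1),(e2,r2)=ray(c1,a1),ray(c2,a2)
    s=np.linalg.lstsq(np.c_[r1,-r2],e2-e1,rcond=None)[0]
    p,q=e1+s[0]*r1,e2+s[1]*r2; return (p+q)/2,np.linalg.norm(p-q)
E
python3 - <<'E'
from h import *
np.set_printoptions(precision=4,suppress=True)
s=observe(); print(s)
for n in ("top","side"):
    c=read_camera(n); cv2.imwrite(f"pics/{n}0.png",c["img"])
    print(n,{k:c[k] for k in("fx","cx","cy","k1","eye")}); print(np.array(c["rotation"]))
    for l in ["disc_cutter","slot","knob_grip","tag_punch","punch_foot","punch_rack","round_punch_22","round_punch_16","square_punch_12","ball_vise"]:
        print(l,[(np.round(d["at"],1).tolist(),round(d["conf"],2)) for d in place_of(n,l)[:4]])
E
python3 -c "import cell;print([x for x in dir(cell) if x[0]!='_'])"
```

```text
pics
{'time': 0.0, 'qpos': array([-1.458 ,  0.3427,  1.525 , -0.    ,  1.2754, -0.146 ]), 'qvel': array([-0.001 ,  0.0005, -0.    , -0.0019, -0.0001,  0.0007]), 'joint_efforts': array([ -0.002 , -43.1251, -24.4223,   0.0716,   0.0558,  -0.0001]), 'tool_pos': array([ 0.1343, -0.5071,  0.226 ]), 'tool_rot': array([-3.14  , -0.0002,  0.2588]), 'contact_force': array([-0.2272, -0.1775,  1.7014]), 'torque': array([-0.0068, -0.015 ,  0.0114]), 'opening': 0.09145176734093514}
top {'fx': 389.50465235340397, 'cx': 318.0862525432656, 'cy': 200.6012042684421, 'k1': -0.08032148193018979, 'eye': array([ 0.4133, -0.0434,  1.2413])}
[-3.0487  0.0306 -1.5839]
disc_cutter [([208.9, 364.2], 0.89), ([249.6, 208.7], 0.61), ([177.5, 235.4], 0.56)]
slot [([256.5, 205.0], 0.95), ([221.1, 370.0], 0.9), ([196.3, 245.2], 0.37), ([192.8, 243.6], 0.32)]
knob_grip [([251.4, 197.2], 0.51), ([208.7, 362.8], 0.47)]
tag_punch [([198.4, 247.1], 0.6)]
punch_foot [([199.5, 242.9], 0.39)]
punch_rack [([190.9, 241.6], 0.92)]
round_punch_22 [([192.7, 242.7], 0.6), ([207.8, 252.7], 0.36), ([184.2, 237.8], 0.35)]
round_punc
[... 210 characters left out ...]
82, 'k1': 0.016188376700617308, 'eye': array([0.0739, 0.7397, 0.6202])}
[-2.1183 -0.0221 -2.5701]
disc_cutter [([333.1, 294.0], 0.65), ([205.4, 356.0], 0.58)]
slot [([189.3, 374.1], 0.9), ([330.5, 307.7], 0.87)]
knob_grip [([318.7, 295.1], 0.68), ([181.0, 361.0], 0.57), ([219.1, 285.8], 0.24)]
tag_punch [([217.2, 288.3], 0.66), ([262.7, 271.0], 0.57)]
punch_foot [([175.9, 400.6], 0.74), ([262.1, 267.3], 0.6)]
punch_rack [([262.1, 261.1], 0.63), ([262.5, 268.6], 0.27)]
round_punch_22 [([264.5, 253.4], 0.43)]
round_punch_16 [([264.5, 253.4], 0.43)]
square_punch_12 [([263.5, 238.2], 0.46)]
ball_vise []
['IKError', 'boxes_of', 'grip_point_offset', 'hand_in', 'observe', 'place_of', 'read_camera']
```

```bash
sed -i 's/^def K/from scipy.spatial.transform import Rotation\ndef R(c): return Rotation.from_euler("xyz",c["rotation"]).as_matrix()\ndef K/; s/np.array(c\["rotation"\])/R(c)/g' h.py
python3 - <<'E'
from h import *
for n,(r0,r1,c0,c1) in {"top":(130,330,140,440),"side":(150,380,180,460)}.items():
    i=cv2.imread(f"pics/{n}0.png")
    cv2.imwrite(f"pics/{n}0z.png",cv2.resize(i[r0:r1,c0:c1],None,fx=2.6,fy=2.6,interpolation=cv2.INTER_CUBIC))
print(grip_point_offset)
E
```

```text
0.0188
```

View pics/top0z.png

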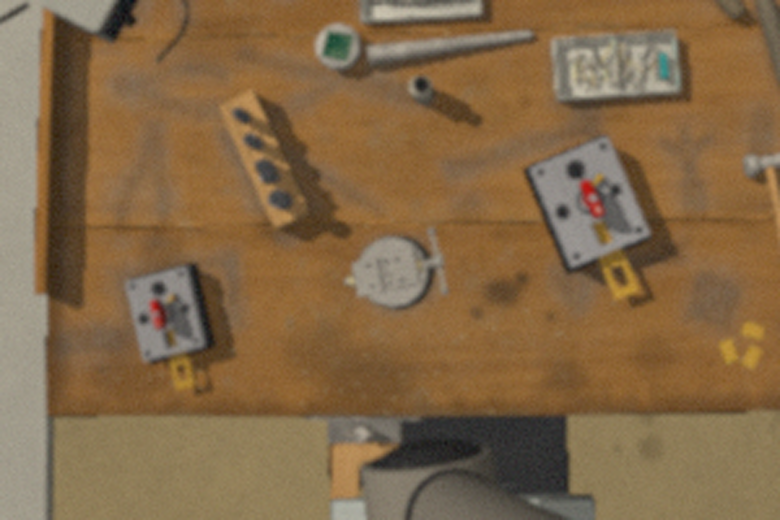

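View pics/side0z.png

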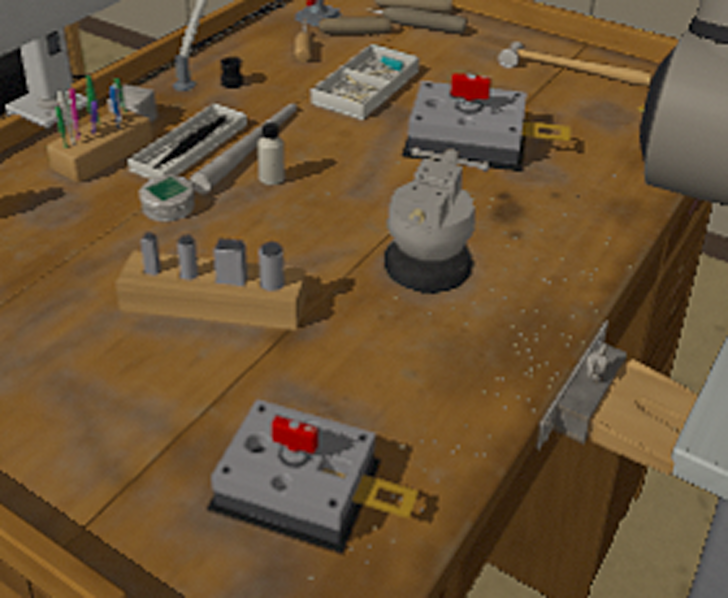

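Run:
```python
from h import *
import pickle
out={}
T=[]
for n in ("top","side"):
    cs=[read_camera(n) for _ in range(8)]
    c=dict(cs[0]); c["img"]=np.mean([k["img"] for k in cs],0).astype(np.uint8); out[n]=c
    for (r,cc) in ({"top":((205,368),(195,242)),"side":((198,362),(258,262))}[n]):
        t=cv2.resize(c["img"][r-25:r+25,cc-33:cc+33],(396,300),interpolation=cv2.INTER_CUBIC)
        for k in range(-30,40,10):
            cv2.putText(t,str(cc+k),(int((k+33)*6),8),0,.3,(0,255,255),1); 
            if abs(k)<25: cv2.putText(t,str(r+k),(0,int((k+25)*6)),0,.3,(0,255,255),1)
        T.append(t)
pickle.dump(out,open("c0.pkl","wb"))
cv2.imwrite("pics/comp1.png",np.vstack([np.hstack(T[:2]),np.hstack(T[2:])]))
```

```text
(no output)
```

View pics/comp1.png

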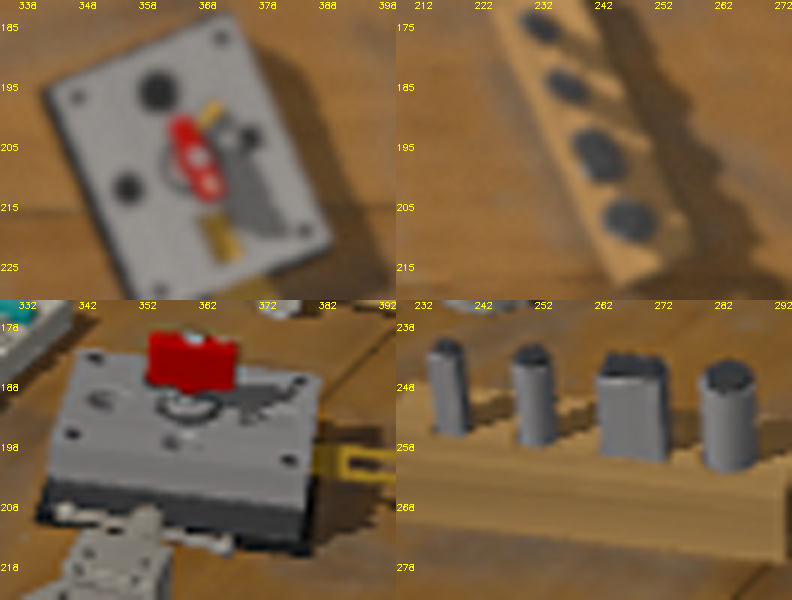

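```bash
cat > fit.py <<'E'
from h import *
import pickle
from scipy.optimize import least_squares
np.set_printoptions(precision=4,suppress=True)
C=pickle.load(open("c0.pkl","rb"))
def px(o,l): l=np.array(l,float); return np.c_[o[0]+(l[:,1]+.5)/6-.5,o[1]+(l[:,0]+.5)/6-.5]
def w(p,L): 
    c,s=np.cos(p[2]),np.sin(p[2]); L=np.array(L,float); return np.c_[p[0]+c*L[:,0]-s*L[:,1],p[1]+s*L[:,0]+c*L[:,1],L[:,2]]
z=.0455
ot,os_=(180,335),(173,329)
bt=px(ot,[(222,38),(78,97),(305,230),(160,290)]); bs=px(os_,[(95,57),(300,80),(73,133),(289,160)])
ht=px(ot,[(157,91),(127,188),(248,138)]); kt=px(ot,[(42,92),(237,12),(333,240)])
def res(p,m):
    a,b,r1,r2,r3=p[3:8]; r=[]
    if 't' in m:
        r+=[proj(C["top"],w(p,[(a,-b,z),(a,b,z),(-a,-b,z),(-a,b,z)]))-bt]
        r+=[proj(C["top"],w(p,[(r1,0,z),(0,r2,z),(0,-r3,z)]))-ht]
        r+=[proj(C["top"],w(p,[(.064,.05,z),(.064,-.05,z),(-.064,-.05,z)]))-kt]
    if 's' in m: r+=[proj(C["side"],w(p,[(a,-b,z),(-a,-b,z),(a,b,z),(-a,b,z)]))-bs]
    return np.r_[np.vstack(r).ravel(), (p[3:5]-[.055,.041])*100, (p[5:8]-[.04,.03,.03])*20]
p0=[.39,-.16,0,.055,.041,.04,.03,.03]
for m in ('t','s','ts'):
    f=least_squares(lambda p:res(p,m),p0,loss='soft_l1',x_scale=.01); print("cutter",m,f.x,f.cost); 
P=f.x; print("slot",w(P,[(-.04,0,z)]),proj(C["top"],w(P,[(-.04,0,z),(0,0,.0755),(0,0,.0865)])),proj(C["side"],w(P,[(-.04,0,z),(0,0,.0755)])))
X=[.056,.021,-.019,-.057]
tt=px((170,209),[(144,27),(171,86),(204,155),(233,220)]); ts=px((233,229),[(51,45),(135,54),(236,64),(333,76)])
def rr(p,m):
    L=[(x,0,.074) for x in X]; r=[]
    if 't' in m: r+=[proj(C["top"],w(p,L))-tt]
    if 's' in m: r+=[proj(C["side"],w(p,L))-ts]
    return np.vstack(r).ravel()
for m in ('t','s','ts'):
    f=least_squares(lambda p:rr(p,m),[.45,.2,0],x_scale=.01); print("rack",m,f.x,f.cost,"tag",w(f.x,[(-.019,0,.074)]))
E
python3 fit.py
```

```text
cutter t [ 0.5035 -0.1564  0.386   0.0536  0.0401  0.0411  0.035   0.0322] 2.0194839460471017
cutter s [ 0.5059 -0.1599  0.3809  0.0541  0.0406  0.04    0.03    0.03  ] 0.03283380798261981
cutter ts [ 0.5039 -0.1567  0.3849  0.0538  0.0402  0.0408  0.0355  0.0317] 2.8536589655529916
slot [[ 0.4668 -0.1717  0.0455]] [[218.7125 371.6872]
 [205.9541 367.4247]
 [205.6612 367.7782]] [[192.3752 373.2077]
 [182.3453 360.8581]]
rack t [0.559  0.2289 0.4386] 0.2690345269025825 tag [[0.5417 0.2208 0.074 ]]
rack s [0.5624 0.2346 0.4285] 0.0824156844520744 tag [[0.5452 0.2267 0.074 ]]
rack ts [0.5615 0.2323 0.4364] 6.211390634118341 tag [[0.5443 0.2243 0.074 ]]
```

Candidates for the cutter in the top view: the large one at pixel (208,365) and a smaller look-alike at (250,207), so I take the large one. Possible tag punches are the four tops at (174,232), (184,237), (195,242) and (206,247). The second from the robot is the rectangular one at (195,242). The close crop confirms both choices. The slot shows brass at about (219,371), and the knob bar lies nearly along the cutter's x.

```bash
python3 -m inch '[[[49,-27,0,0],[49,-27,0,0],[49,-27,0,0],[50,-27,0,0],[50,-27,0,0],[50,-27,0,0],[50,-27,0,0],[50,-27,0,0],[50,-27,0,-0.126],[0,0,-0,0]]]' -1 50
cat > go.py <<'E'
from h import *
import sys
np.set_printoptions(precision=4,suppress=True)
s=observe(); r=Rotation.from_euler("xyz",s["tool_rot"])
t=np.array([float(v) for v in sys.argv[1:4]])
print("t",s["time"],"pos",s["tool_pos"],"rot",s["tool_rot"],"open",round(s["opening"],4),"F",s["contact_force"],"T",s["torque"],"q6",s["qpos"][5])
d=r.inv().apply(t-s["tool_pos"])*1000; print("shift mm",np.round(d,1))
if len(sys.argv)>4: print("roll",round((-(float(sys.argv[4])-s["tool_rot"][2])+np.pi/2)%np.pi-np.pi/2,3))
E
python3 go.py .5035 -.157 .14 .365
```

```text
time: 3.15
tool_pos: [0.5064, -0.1553, 0.2264]
tool_rot: [-3.141, -0.001, 0.391]
contact_force: [0.1, -0.1, 0.2]
opening: 0.0921
t 3.15 pos [ 0.5064 -0.1553  0.2264] rot [-3.1413 -0.0006  0.391 ] open 0.0921 F [ 0.0935 -0.1471  0.1823] T [ 0.0122  0.0349 -0.018 ] q6 0.7367865050087854
shift mm [-3.3  0.5 86.4]
roll 0.026
```

```bash
python3 -m inch '[[[-3,0.5,43,0.02],[0,0,63,0],[0,0,10,0],[0,0,0,0],[0,0,0,0]]]' 0.1 50; python3 go.py .5035 -.157 .063 .365
python3 - <<'E'
from h import *
T=[]
s=observe();g=s["tool_pos"]
for n,(r,cc) in {"top":(205,368),"side":(188,362)}.items():
    c=read_camera(n)
    r0,c0=r-30,cc-33
    t=cv2.resize(c["img"][r0:r0+75,c0:c0+66],(396,450),interpolation=cv2.INTER_CUBIC)
    for P,col in ((g,(0,255,0)),((.5035,-.157,.0865),(255,255,0))):
        q=proj(c,P)[0]; print(n,q); cv2.drawMarker(t,(int((q[1]-c0+.5)*6),int((q[0]-r0+.5)*6)),col,0,12,1)
    T.append(t)
cv2.imwrite("pics/k1.png",np.hstack(T))
E
```

```text
time: 3.78
tool_pos: [0.5031, -0.1608, 0.1136]
tool_rot: [3.138, -0.003, 0.364]
contact_force: [-0.4, 0.1, 0.6]
opening: 0.0466
t 3.775 pos [ 0.5031 -0.1608  0.1136] rot [ 3.1383 -0.0029  0.3644] open 0.0466 F [-0.36    0.0511  0.5715] T [ 0.0499 -0.0332 -0.0102] q6 0.7520705176527669
shift mm [ 1.6 -3.5 50.5]
roll -0.001
top [205.18059601 370.08261848]
top [205.79672552 367.87179219]
side [170.70394221 362.68355345]
side [179.15019713 361.28851078]
```

View pics/k1.png

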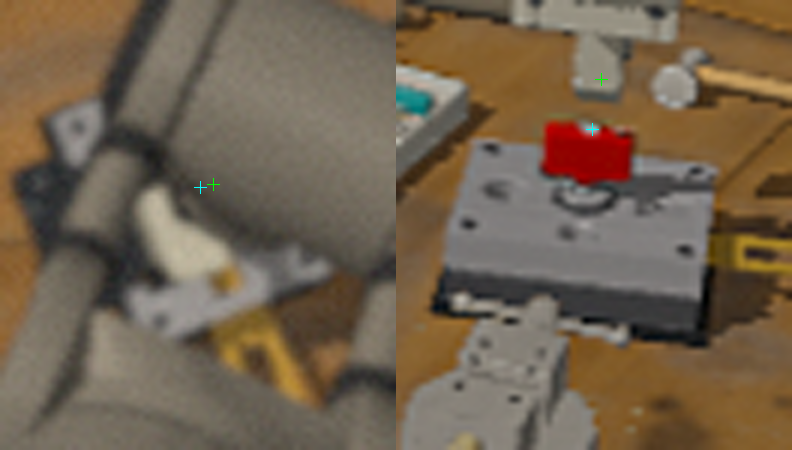

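Run:
```python
from h import *
np.set_printoptions(precision=4,suppress=True)
c=read_camera("side"); s=observe(); g=s["tool_pos"]; r=Rotation.from_euler("xyz",s["tool_rot"])
j=-r.as_matrix()[:,1]
f=lambda x,y:np.array([158+(y+.5)/6-.5,329+(x-396+.5)/6-.5])
m=cv2.inRange(c["img"],(0,0,110),(70,70,255)); m[:150]=0;m[215:]=0;m[:,:330]=0;m[:,400:]=0
n,l,st,ce=cv2.connectedComponentsWithStats(m); i=1+st[1:,4].argmax(); ys,xs=np.nonzero(l==i); print("red",st[i],ce[i])
hull=[ys.mean(),xs.mean()]
print("red centre on z=.073",onz(c,hull,.073))
# silhouette model of bar
def sil(x,y,a):
    P=[(x+np.cos(a)*u-np.sin(a)*v,y+np.sin(a)*u+np.cos(a)*v,z) for u in(-.023,.023) for v in(-.007,.007) for z in(.0595,.0865)]
    q=proj(c,np.array(P)); hull=cv2.convexHull(q[:,::-1].astype(np.float32)); M=cv2.moments(hull); return M["m01"]/M["m00"],M["m10"]/M["m00"],M["m00"],q.min(0),q.max(0)
for p in((.5035,-.157,.365),(.5035,-.157,.385),(.5059,-.1599,.365)): print(p,sil(*p))
print("tip model",proj(c,[g+j*.0233,g+j*.0343, g]),"seen bottom of finger",f(598,98), "left/right",f(575,98),f(622,90))
```

```text
red [353 178  16  10 121] [360.1653 182.9174]
red centre on z=.073 [ 0.5059 -0.1565  0.073 ]
(0.5035, -0.157, 0.365) (183.056701242293, 360.95210986480106, 155.89570746873505, array([177.195 , 352.8295]), array([188.9721, 369.1603]))
(0.5035, -0.157, 0.385) (183.0565149420629, 360.948611946243, 155.34257656149566, array([177.2597, 352.8554]), array([188.9033, 369.1282]))
(0.5059, -0.1599, 0.365) (182.45462809767918, 360.7003224204132, 155.05044492706656, array([176.6107, 352.6015]), array([188.3519, 368.8841]))
tip model [[174.577  361.7956]
 [176.3051 361.3375]
 [171.0108 362.7409]] seen bottom of finger [173.9167 362.25  ] left/right [173.9167 358.4167] [172.5833 366.25  ]
```

```bash
python3 -m inch '[[[4,-3,0,0],[0,0,25,0],[0,0,25,0],[0,0,0,0]]]' 0.1 50; python3 go.py .506 -.1565 .063 .365; python3 -m inch '[[[0,0,0,0],[0,0,0,0],[0,0,0,0],[0,0,0,0]]]' 1 15;python3 go.py .506 -.1565 .063 .365
```

```text
time: 4.42
tool_pos: [0.5035, -0.1548, 0.0601]
tool_rot: [-3.139, 0.002, 0.365]
contact_force: [-0.2, 0.0, -0.4]
opening: 0.0416
t 4.425 pos [ 0.5035 -0.1548  0.0601] rot [-3.1391  0.0024  0.365 ] open 0.0416 F [-0.2308  0.0056 -0.4024] T [-0.0089 -0.0806  0.0109] q6 0.7618796823583047
shift mm [ 1.8  2.5 -3. ]
roll 0.0
time: 4.92
tool_pos: [0.5051, -0.1564, 0.0621]
tool_rot: [3.139, -0.001, 0.365]
contact_force: [0.3, -3.3, 4.5]
opening: 0.0138
t 4.925 pos [ 0.5051 -0.1564  0.0621] rot [ 3.1393 -0.0013  0.3649] open 0.0138 F [ 0.3449 -3.2709  4.4625] T [-0.4169  0.0044  0.0167] q6 0.7615811150957359
shift mm [ 0.8  0.4 -0.9]
roll -0.0
```

```bash
python3 -m inch '[[[0,0,0,0],[0,0,0,0.15],[0,0,0,0.15],[0,0,0,0.15]]]' 1 50; python3 go.py .506 -.1565 .063 .365
```

```text
time: 5.42
tool_pos: [0.5049, -0.1559, 0.0621]
tool_rot: [3.141, -0.001, -0.09]
contact_force: [-0.4, -1.3, 7.3]
opening: 0.0138
t 5.425 pos [ 0.5049 -0.1559  0.0621] rot [ 3.1409 -0.0015 -0.0899] open 0.0138 F [-0.4171 -1.3445  7.3498] T [-0.101   0.0515  0.1121] q6 1.2163319686488092
shift mm [ 1.2  0.5 -0.9]
roll -0.455
```

```bash
python3 -m inch '[[[0,0,0,0.15],[0,0,0,0.15],[0,0,0,0.15],[0,0,0,0.15],[0,0,0,0.15],[0,0,0,0.15],[0,0,0,0.15],[0,0,0,0],[0,0,0,0]]]' 1 50; python3 go.py .506 -.1565 .063 .365
```

```text
time: 6.55
tool_pos: [0.5055, -0.1551, 0.0621]
tool_rot: [-3.139, -0.001, -1.136]
contact_force: [2.4, 2.3, 5.7]
opening: 0.0135
t 6.55 pos [ 0.5055 -0.1551  0.0621] rot [-3.1391 -0.001  -1.1356] open 0.0135 F [2.4426 2.3309 5.7229] T [ 0.4532 -0.3628 -0.0452] q6 2.261715135335553
shift mm [ 1.4  0.1 -0.9]
roll -1.501
```

```bash
python3 -m inch '[[[0,0,0,0],[0,0,0,0],[0,0,0,0],[0,0,-40,0],[0,0,-50,0],[0,0,-50,-0.17],[0,0,0,-0.175],[0,0,0,-0.175],[0,0,0,-0.175],[0,0,0,-0.175]]]' 0 50;  python3 -m inch '[[[0,0,0,-0.175],[0,0,0,-0.175],[0,0,0,-0.175],[0,0,0,-0.175],[0,0,0,0]]]' 0 50; python3 go.py .5435 .222 .20 .437
```

```text
time: 7.8
tool_pos: [0.5041, -0.1554, 0.2009]
tool_rot: [-3.141, 0.001, -0.26]
contact_force: [0.3, 0.1, -0.5]
opening: 0.0459
time: 8.43
tool_pos: [0.5042, -0.1555, 0.2009]
tool_rot: [-3.141, 0.0, 0.433]
contact_force: [-1.0, -0.3, 0.4]
opening: 0.0457
t 8.425 pos [ 0.5042 -0.1555  0.2009] rot [-3.1411  0.0004  0.4331] open 0.0457 F [-0.9598 -0.3016  0.3747] T [-0.0132 -0.0116 -0.0156] q6 0.6932065446279628
shift mm [ 194.1 -326.2    1. ]
roll -0.004
```

```bash
python3 -m inch '[[[24.3,-40.8,0,0],[24.3,-40.8,0,0],[24.3,-40.8,0,0],[24.3,-40.8,0,0],[24.3,-40.8,0,0],[24.3,-40.8,0,0],[24.3,-40.8,0,0],[24.3,-40.8,0,0],[0,0,50,0],[0,0,50,0]]]' 0 50;  python3 -m inch '[[[0,0,0,0]]]'; python3 go.py .5435 .222 .10 .437
python3 - <<'E'
from h import *
T=[]
s=observe();g=s["tool_pos"]
for n,(r,cc) in {"top":(208,368),"side":(255,262)}.items():
    c=read_camera(n)
    r0,c0=r-33,cc-33
    t=cv2.resize(c["img"][r0:r0+66,c0:c0+66],(396,396),interpolation=cv2.INTER_CUBIC)
    for P,col in ((g,(0,255,0)),((.5435,.222,.074),(255,255,0))):
        q=proj(c,P)[0]; print(n,q); cv2.drawMarker(t,(int((q[1]-c0+.5)*6),int((q[0]-r0+.5)*6)),col,0,12,1)
    T.append(t)
cv2.imwrite("pics/r1.png",np.hstack(T))
E
```

```text
time: 9.68
tool_pos: [0.5432, 0.2233, 0.1001]
tool_rot: [3.141, -0.001, 0.432]
contact_force: [0.2, -0.6, 0.1]
opening: 0.0455
time: 9.8
tool_pos: [0.5404, 0.2217, 0.0976]
tool_rot: [-3.14, 0.009, 0.432]
contact_force: [0.2, -0.1, 1.0]
opening: 0.0455
t 9.8 pos [0.5404 0.2217 0.0976] rot [-3.1401  0.0089  0.4319] open 0.0455 F [ 0.1769 -0.0796  0.9831] T [ 0.0514 -0.0886  0.0321] q6 1.3971684640388506
shift mm [ 2.9  1.1 -2.5]
roll -0.005
top [195.12544308 240.42711979]
top [194.93716098 242.11397645]
side [234.93841759 270.40345109]
side [242.61484566 269.82958358]
```

View pics/r1.png

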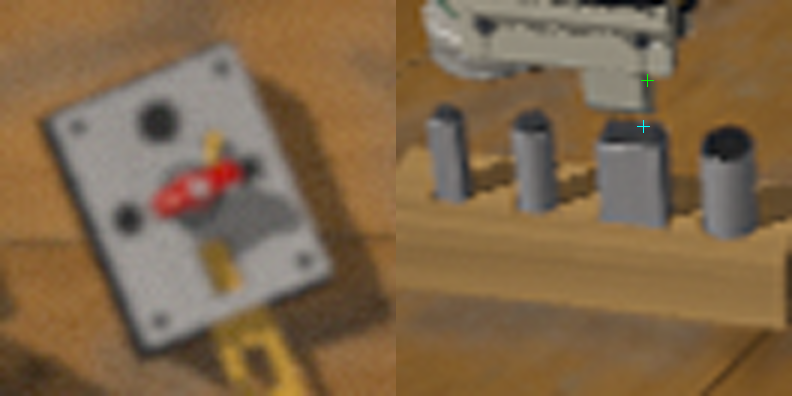

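Run:
```python
from h import *
np.set_printoptions(precision=4,suppress=True)
c=read_camera("side"); s=observe(); g=s["tool_pos"]; M=Rotation.from_euler("xyz",s["tool_rot"]).as_matrix(); j=-M[:,1]
f=lambda x,y:np.array([222+(y+.5)/6-.5,229+(x-396+.5)/6-.5])
print(s["time"],g,"finger model",proj(c,[g+j*.023,g+j*.034]),"seen",f(620,107))
print("punch top seen",f(635,130),"punch body edges bottom",f(600,222),f(666,228))
a=.437;X=np.array([np.cos(a),np.sin(a),0]);Y=np.array([-X[1],X[0],0])
for P in ((.5435,.222,0),(.545,.2265,0)):
    P=np.array(P); print(P,"front face bottom corners",proj(c,[P+X*.013+Y*.008+[0,0,.034],P-X*.013+Y*.008+[0,0,.034]]),"top",proj(c,P+[0,0,.074]))
print("mm per px: +10mm X",proj(c,g+X*.01)-proj(c,g),"+10mm Y",proj(c,g+Y*.01)-proj(c,g))
```

```text
9.95 [0.5446 0.2225 0.1033] finger model [[238.5659 265.9251]
 [241.572  264.5838]] seen [239.4167 265.9167]
punch top seen [243.25   268.4167] punch body edges bottom [258.5833 262.5833] [259.5833 273.5833]
[0.5435 0.222  0.    ] front face bottom corners [[257.4402 264.5226]
 [258.5837 275.2069]] top [[242.6148 269.8296]]
[0.545  0.2265 0.    ] front face bottom corners [[258.24   262.789 ]
 [259.389  273.5002]] top [[243.3838 268.082 ]]
mm per px: +10mm X [[-0.4245 -4.2422]] +10mm Y [[ 2.6055 -1.1459]]
```

```bash
python3 -m inch '[[[0,0,0,0],[0,0,0,0]]]'; python3 go.py .5453 .2253 .05 .437
```

```text
time: 10.2
tool_pos: [0.544, 0.2224, 0.1027]
tool_rot: [3.141, -0.003, 0.434]
contact_force: [0.4, -0.4, 0.4]
opening: 0.0459
t 10.2 pos [0.544  0.2224 0.1027] rot [ 3.141  -0.0026  0.4342] open 0.0459 F [ 0.3556 -0.363   0.3892] T [ 0.0509 -0.0324  0.0529] q6 1.394391986789675
shift mm [ 2.3 -2.1 52.7]
roll -0.003
```

```bash
python3 -m inch '[[[2.3,-2.1,0,-0.003],[0,0,20,0],[0,0,20,0],[0,0,17,0],[0,0,0,0],[0,0,0,0],[0,0,0,0]]]' 0 30; python3 go.py .5453 .2253 .045 .437
```

```text
time: 11.08
tool_pos: [0.545, 0.2254, 0.045]
tool_rot: [3.141, -0.002, 0.438]
contact_force: [0.4, 0.0, -0.1]
opening: 0.0458
t 11.075 pos [0.545  0.2254 0.045 ] rot [ 3.1413 -0.0016  0.4378] open 0.0458 F [ 0.3846  0.01   -0.1121] T [-0.0299 -0.0252 -0.0109] q6 1.3953268503453267
shift mm [0.3 0.2 0. ]
roll 0.001
```

```bash
python3 -m inch '[[[0,0,0,0],[0,0,0,0],[0,0,0,0],[0,0,0,0],[0,0,0,0]]]' 1 10; python3 go.py .5453 .2253 .045 .437
```

```text
time: 11.7
tool_pos: [0.5444, 0.2252, 0.0442]
tool_rot: [-3.142, 0.0, 0.438]
contact_force: [-0.5, 0.5, 0.9]
opening: 0.0157
t 11.7 pos [0.5444 0.2252 0.0442] rot [-3.1416  0.      0.4378] open 0.0157 F [-0.4881  0.5139  0.8953] T [0.0388 0.044  0.0325] q6 1.3952458208584453
shift mm [ 0.8  0.3 -0.8]
roll 0.001
```

```bash
python3 -m inch '[[[0,0,0,0],[0,0,0,0],[0,0,-6,0],[0,0,-8,0],[0,0,-8,0],[0,0,-12,0],[0,0,-20,0],[0,0,-30,0],[0,0,0,0],[0,0,0,0]]]' 1 40; python3 -m inch '[[[0,0,-36,0],[0,0,-40,0],[0,0,0,0],[0,0,0,0],[0,0,0,0]]]' ;python3 go.py .468 -.171 .2 .38
python3 - <<'E'
from h import *
T=[]
s=observe();g=s["tool_pos"]; print("opening",s["opening"])
for n in("top","side"):
    c=read_camera(n)
    q=proj(c,g-[0,0,.033])[0]; print(n,q); r0,c0=int(q[0])-33,int(q[1])-33
    t=cv2.resize(c["img"][r0:r0+66,c0:c0+66],(396,396),interpolation=cv2.INTER_CUBIC)
    cv2.drawMarker(t,(int((q[1]-c0+.5)*6),int((q[0]-r0+.5)*6)),(0,255,0),0,12,1)
    T.append(t)
    print(r0,c0,[(d["at"],d["conf"]) for d in place_of(n,"punch_foot")])
cv2.imwrite("pics/h1.png",np.hstack(T))
E
```

```text
time: 12.95
tool_pos: [0.5439, 0.225, 0.1275]
tool_rot: [-3.142, 0.001, 0.438]
contact_force: [-0.1, 0.1, -2.2]
opening: 0.0154
time: 13.58
tool_pos: [0.5435, 0.2249, 0.202]
tool_rot: [-3.141, 0.004, 0.438]
contact_force: [1.0, -1.8, -1.3]
opening: 0.0156
t 13.575 pos [0.5435 0.2249 0.202 ] rot [-3.141   0.0039  0.4377] open 0.0156 F [ 1.0404 -1.7508 -1.256 ] T [0.0338 0.0095 0.0105] q6 1.3952697476580234
shift mm [-236.1  326.6    2.8]
roll 0.058
opening 0.015616048299366692
top [191.33509257 233.50219797]
158 200 []
side [209.13941528 266.68001   ]
176 233 [([204.8, 265.1], 0.45)]
```

View pics/h1.png

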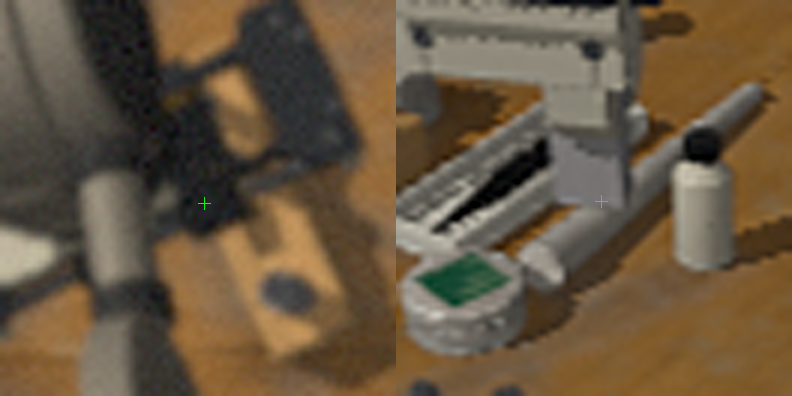

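```bash
python3 go.py .4689 -.171 .2 .383; python3 -m inch '[[[-12,16,0,0],[-24,33,0,0],[-29,41,0,0],[-29,41,0,0],[-29,41,0,0],[-29,41,0,0],[-29,41,0,0],[-26,36,0,0],[-18,24,0,0],[-9.5,12.5,0,0]]]'; python3 -m inch '[[[0,0,0,0.055],[0,0,0,0],[0,0,0,0],[0,0,0,0]]]'; python3 go.py .4689 -.171 .2 .383
```

```text
t 13.775 pos [0.5441 0.2251 0.2033] rot [-3.1414  0.0015  0.4378] open 0.0159 F [ 0.1138 -0.1479 -1.8382] T [-0.0144  0.0496 -0.0286] q6 1.3952824237801613
shift mm [-236.   326.9    3.6]
roll 0.055
time: 15.02
tool_pos: [0.4694, -0.1718, 0.2043]
tool_rot: [3.141, 0.0, 0.436]
contact_force: [-0.6, -0.0, -1.7]
opening: 0.0153
time: 15.52
tool_pos: [0.4705, -0.1695, 0.2042]
tool_rot: [3.141, -0.0, 0.384]
contact_force: [0.3, 0.2, -2.3]
opening: 0.0156
t 15.525 pos [ 0.4705 -0.1695  0.2042] rot [ 3.1415 -0.      0.3841] open 0.0156 F [ 0.3424  0.1616 -2.3262] T [-0.0586 -0.0218  0.0298] q6 0.6874973293585518
shift mm [-2.   0.7  4.2]
roll 0.001
```

```bash
python3 -m inch '[[[-2,0.7,20,0],[0,0,30,0],[0,0,30,0],[0,0,15,0],[0,0,7,0],[0,0,0,0],[0,0,0,0],[0,0,0,0]]]'; python3 go.py .4689 -.171 .0835 .383
python3 - <<'E'
from h import *
T=[]
s=observe();g=s["tool_pos"]
for n in("top","side"):
    c=read_camera(n); c["img"]=np.mean([c["img"]]+[read_camera(n)["img"] for _ in range(3)],0).astype(np.uint8)
    q=proj(c,[.4689,-.171,.0455])[0]; r0,c0=int(q[0])-25,int(q[1])-25
    t=cv2.resize(c["img"][r0:r0+50,c0:c0+50],(400,400),interpolation=cv2.INTER_CUBIC)
    for P,col in ((g-[0,0,.033],(0,255,0)),((.4689,-.171,.0455),(0,255,255))):
        q=proj(c,P)[0]; cv2.drawMarker(t,(int((q[1]-c0+.5)*8),int((q[0]-r0+.5)*8)),col,0,8,1)
    T.append(t)
    print(n,r0,c0,[(np.round(d["at"],1),round(d["conf"],2)) for l in("punch_foot","slot") for d in place_of(n,l)])
cv2.imwrite("pics/s1.png",np.hstack(T))
E
```

```text
time: 16.52
tool_pos: [0.4692, -0.1715, 0.1029]
tool_rot: [3.14, -0.001, 0.383]
contact_force: [-0.7, -0.4, -1.2]
opening: 0.016
t 16.525 pos [ 0.4692 -0.1715  0.1029] rot [ 3.1404 -0.0009  0.3829] open 0.016 F [-0.6707 -0.4059 -1.1511] T [-0.027  -0.0098  0.0002] q6 0.6840475045171391
shift mm [-0.1 -0.6 19.4]
roll -0.0
top 193 346 [(array([256.5, 204.3]), 0.93)]
side 167 347 [(array([182.7, 372.3]), 0.6), (array([331.9, 308.3]), 0.66), (array([189.6, 373.3]), 0.59)]
```

View pics/s1.png

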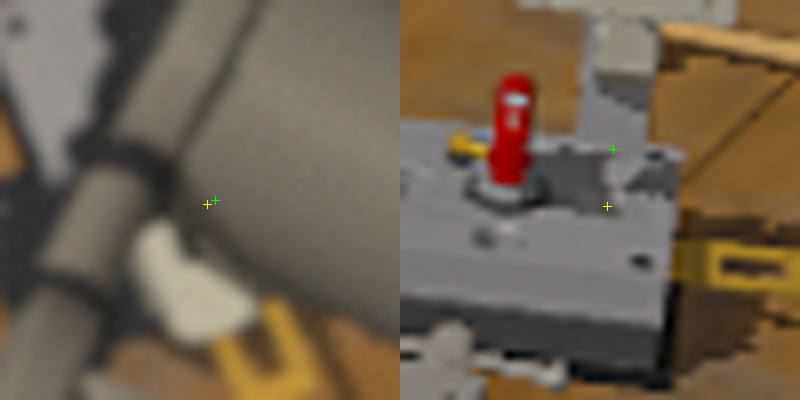

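Run:
```python
from h import *
import pickle
C=pickle.load(open("c0.pkl","rb")); T=[]
def w(p,L): 
    c,s=np.cos(p[2]),np.sin(p[2]); L=np.array(L,float); return np.c_[p[0]+c*L[:,0]-s*L[:,1],p[1]+s*L[:,0]+c*L[:,1],L[:,2]]
rect=lambda cx,a,b,z:[(cx-a,-b,z),(cx+a,-b,z),(cx+a,b,z),(cx-a,b,z)]
for n,(r0,c0) in {"top":(183,340),"side":(172,334)}.items():
    c=C[n]; k=8; t=cv2.resize(c["img"][r0:r0+50,c0:c0+50],(400,400),interpolation=cv2.INTER_CUBIC)
    for p,col in (((.5035,-.1564,.386),(0,255,0)),((.506,-.1561,.383),(255,255,0))):
        for L in (rect(0,.064,.05,.0455),rect(-.04,.01375,.00875,.0455)):
            q=proj(c,w(p,L)); pts=((q[:,::-1]-[c0,r0]+.5)*k).astype(np.int32); cv2.polylines(t,[pts],True,col,1)
    T.append(t)
cv2.imwrite("pics/ov.png",np.hstack(T))
```

```text
(no output)
```

View pics/ov.png

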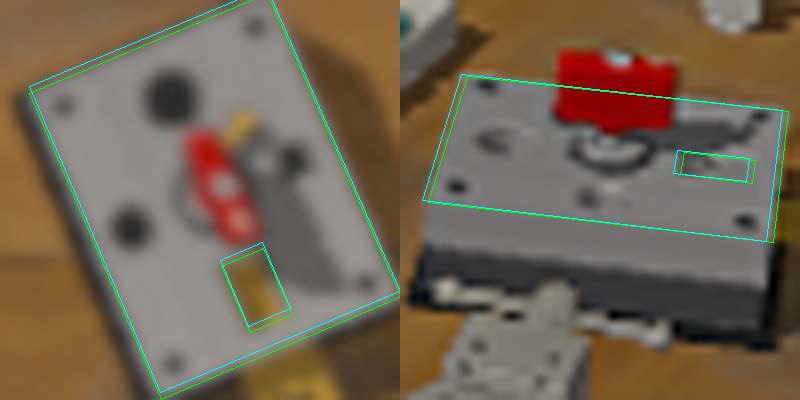

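```bash
python3 -m inch '[[[0,-0.6,5,0],[0,0,5,0],[0,0,3,0],[0,0,0,0],[0,0,0,0],[0,0,0,0]]]'; python3 go.py .4689 -.171 .0835 .383
cat > ov.py <<'E'
from h import *
import sys
s=observe();g=s["tool_pos"]; M=Rotation.from_euler("xyz",s["tool_rot"]).as_matrix(); c=read_camera("side")
c["img"]=np.mean([c["img"]]+[read_camera("side")["img"] for _ in range(7)],0).astype(np.uint8)
r0,c0,k=163,350,14; t0=cv2.resize(c["img"][r0:r0+40,c0:c0+40],None,fx=k,fy=k,interpolation=cv2.INTER_CUBIC)[:,:400]; t=t0.copy()
def dr(pts,col,cl=True):
    q=((proj(c,np.array(pts))[:,::-1]-[c0,r0]+.5)*k).astype(np.int32); cv2.polylines(t,[q],cl,col,1)
X,Y=M[:,0],-M[:,1]; f=g-[0,0,.033]
box=lambda z:[f+X*a+Y*b+[0,0,z] for a,b in((-.013,-.008),(.013,-.008),(.013,.008),(-.013,.008))]
dr(box(0),(0,255,0)); dr(box(.033),(0,255,0))
dr([f+X*.013+Y*.008,f+X*.013+Y*.008+[0,0,.033]],(0,255,0),0); dr([f-X*.013+Y*.008,f-X*.013+Y*.008+[0,0,.033]],(0,255,0),0)
S=np.array([.4689,-.171,.0455]); U=np.array([np.cos(.383),np.sin(.383),0]);V=np.array([-U[1],U[0],0])
dr([S+U*a+V*b for a,b in((-.01375,-.00875),(.01375,-.00875),(.01375,.00875),(-.01375,.00875))],(0,255,255))
cv2.imwrite(sys.argv[1],np.hstack([t0,t]))
E
python3 ov.py pics/s2.png
```

```text
time: 17.88
tool_pos: [0.4687, -0.1708, 0.0894]
tool_rot: [3.141, -0.0, 0.383]
contact_force: [0.2, -0.2, -1.7]
opening: 0.0163
t 17.875 pos [ 0.4687 -0.1708  0.0894] rot [ 3.1412 -0.0002  0.3828] open 0.0163 F [ 0.1659 -0.185  -1.6536] T [-0.0241  0.0262  0.0089] q6 0.684856129337709
shift mm [0.1 0.2 5.9]
roll -0.0
```

View pics/s2.png

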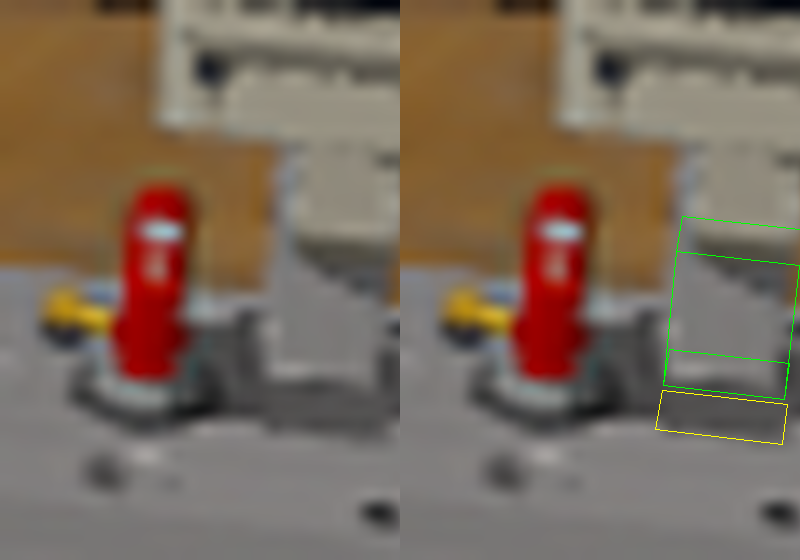

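Run:
```python
from h import *
import pickle
from scipy.ndimage import map_coordinates
np.set_printoptions(precision=0,suppress=True,linewidth=160)
c=pickle.load(open("c0.pkl","rb"))["top"]; im=c["img"].astype(float); gb=im[...,1]-im[...,0]
p=(.5035,-.1564,.386); U=np.array([np.cos(p[2]),np.sin(p[2])]);V=np.array([-U[1],U[0]])
def samp(a,xs,ys,z=.0455):
    P=np.array([[*(np.array(p[:2])+U*x+V*y),z] for x in xs for y in ys]); q=proj(c,P); return map_coordinates(a,[q[:,0],q[:,1]],order=1).reshape(len(xs),len(ys))
xs=np.arange(-.072,-.014,.002)
print("x",xs*1000); print(samp(gb,xs,np.arange(-.005,.006,.001)).mean(1))
ys=np.arange(-.02,.0201,.002); print("y",ys*1000); print(samp(gb,np.arange(-.048,-.031,.001),ys).mean(0))
xs=np.arange(.02,.062,.002); g=im.mean(2)
print("22 hole x",xs*1000,samp(g,xs,np.arange(-.003,.004,.001)).mean(1)); print("22 hole y",samp(g,np.arange(.037,.044,.001),np.arange(-.02,.021,.002)).mean(0))
# side camera, now: darkness profile along slot
c=read_camera("side"); s=observe()
```

```text
x [-72. -70. -68. -66. -64. -62. -60. -58. -56. -54. -52. -50. -48. -46. -44. -42. -40. -38. -36. -34. -32. -30. -28. -26. -24. -22. -20. -18. -16.]
[53. 50. 43. 30. 18.  9.  5.  6. 12. 22. 37. 48. 55. 55. 53. 51. 50. 48. 48. 47. 44. 36. 26. 16.  9.  5.  5.  6.  7.]
y [-20. -18. -16. -14. -12. -10.  -8.  -6.  -4.  -2.  -0.   2.   4.   6.   8.  10.  12.  14.  16.  18.  20.]
[ 2.  2.  2.  3.  4.  7. 15. 27. 42. 54. 58. 56. 49. 37. 24. 14.  7.  5.  4.  3.  3.]
22 hole x [20. 22. 24. 26. 28. 30. 32. 34. 36. 38. 40. 42. 44. 46. 48. 50. 52. 54. 56. 58. 60.] [ 90. 101. 110. 113. 105.  87.  68.  52.  46.  44.  43.  44.  46.  52.  66.  86. 108. 125. 135. 138. 134.]
22 hole y [141. 140. 138. 131. 119. 100.  80.  61.  49.  44.  43.  44.  45.  50.  64.  85. 106. 124. 134. 138. 138.]
```

```bash
python3 -m inch '[[[-0.5,0,3,0],[0,0,3,0],[0,0,0,0],[0,0,0,0],[0,0,0,0],[0,0,0,0],[0,0,0,0],[0,0,0,0]]]'; python3 go.py .4684 -.1712 .0834 .383;sed -i 's/\.4689,-\.171,/.4684,-.1712,/' ov.py; python3 ov.py pics/s3.png;  python3 go.py .4684 -.1712 .0834 .383
```

```text
time: 19.32
tool_pos: [0.4682, -0.171, 0.0832]
tool_rot: [3.141, -0.0, 0.383]
contact_force: [0.3, 0.1, -1.8]
opening: 0.0159
t 19.325 pos [ 0.4682 -0.171   0.0832] rot [ 3.1414 -0.      0.3828] open 0.0159 F [ 0.2892  0.051  -1.8317] T [0.0506 0.0082 0.0447] q6 0.6840772774846535
shift mm [ 0.1  0.3 -0.2]
roll -0.0
t 19.725 pos [ 0.4682 -0.171   0.0832] rot [3.1416 0.     0.3828] open 0.0154 F [ 0.5041  0.0018 -2.3379] T [-0.045   0.0392  0.047 ] q6 0.6840771591568333
shift mm [ 0.1  0.3 -0.2]
roll -0.0
```

View pics/s3.png

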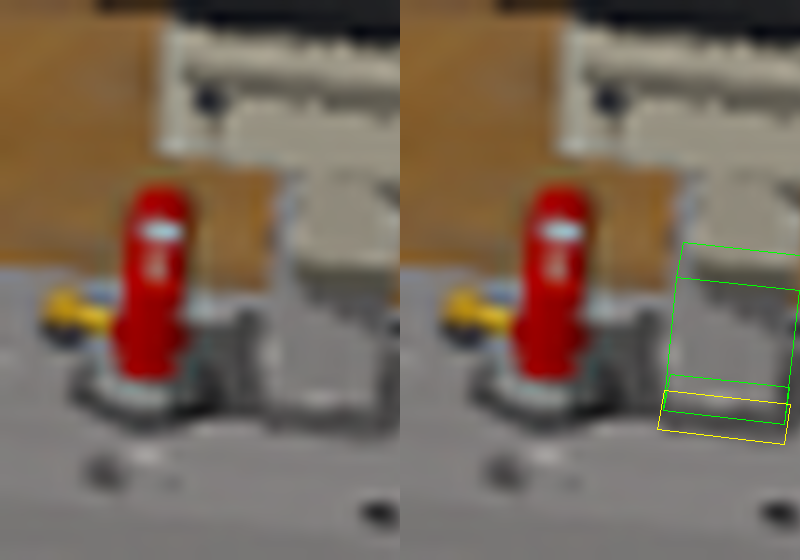

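```bash
python3 -c "
from cell import *
s=observe();print(s['time'],s['tool_pos'],s['opening'],s['contact_force'],abs(s['qvel']).max());print(hand_in())"
```

```text
19.725 [ 0.46815596 -0.17095835  0.08318992] 0.015443230569561575 [ 5.04070837e-01  1.80025519e-03 -2.33792055e+00] 0.00120774510384718
the job is handed in; nothing more can be done
None
```

The clamp knob is locked and the tag punch is held upright and still over the cutter's rectangular slot. By my measurements its foot is about 5 mm above the steel. I handed the job in at 19.7 s.

- **Knob:** I turned it about 1.5 rad clockwise. The resisting torque changed sign, and later pictures show the bar lying across the cutter, still locked after I let go.
- **Punch:** I pulled it straight up out of the rack and carried it with its foot at about 170 mm, well over the 106 mm vise. The wrist reads about 2 N, which is just the punch's weight, so nothing is touching. The grip opening is 15.4 mm and the joints are still.
- **Height and yaw:** I worked out the height (5–5.5 mm) from the arm's pose and the grasp depth. The gripper is vertical, at the cutter's fitted yaw of about 0.383 rad.
- **Disagreements:**
  - The top camera put the cutter about 2.5 mm nearer the robot than the side camera and the pinch on the knob did. I trusted those two and shifted about 0.5 mm toward the top camera's value.
  - The arm hid the slot from the top camera at the end, so the final alignment rests on the side-view overlay and the arm's pose, good to about 1–2 mm.
  - The network's slot positions were several millimetres off my fit, so I did not use them.

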